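Clear the offcuts and lift the tool tote for sweeping

ROBOT

A 6-joint arm with a two-finger parallel gripper is mounted at the origin on the work surface. World frame = base frame: x ahead of the robot, y to its left, z up, the work surface at z = 0. Lengths are in mm, angles in rad, forces in N, time in s.
With the tool pointing down it reaches from about 350 to 875 mm from the base axis. Payload 4.2 kg.
Tool frame: the origin (TCP) lies midway between the tips of the shut fingers; the grasp point (between the pads) lies 19 mm behind it; x points along the fingers, y is the direction in which the jaws open and shut, and the axes are right-handed (so a half turn about x gives the same grasp; the last joint's range is limited). The gripper opens to 85 mm and grips with 20 to 120 N. Pads are 22 mm wide; open, the fingers measure 114 mm over their backs; the gripper's body (76 mm by 85 mm) begins 54 mm behind the grasp point. The pads swing forward as they close: fully open they stand 13 mm farther back than shut.
Start: joints at [1.493, 0.385, 0.008, 0, -1.194, -0.259], TCP at [206.51, 589.875, 231.312] pointing down, gripper open.
Joint ranges: [-3.14, 3.14], [-1.21, 2.06], [-1.07, 1.41], [-3.16, 2.05], [-2.99, -0.16], [-3.1, 3.1]. Speed limits (rad/s): [2.79, 2.79, 3.14, 3.14, 3.14, 3.14].

INTERFACE

Orientations are given as a unit quaternion [x, y, z, w].
In Python, from bench import readout, imaging, arm gives the robot as it stands.
- The arm moves only by the tool arm_command, never from a script. Its argument "increments" is a list of rows, each a list of 3 entries, a list of its own where there are three numbers: the turn, a rotation vector about the world's x, y, z in degrees, then the shift along the world's x, y, z in mm, then the closure, from 0 (fully open) to 1 (shut). In form: [[[ax, ay, az], [tx, ty, tz], fingers], ...]. A call has exactly 5 rows; each row is the pose to reach, as a shift and turn from the pose measured when the call began; what a row does not reach only later rows make up. A row lasts 1/10 s, in which the tool goes at most 50 mm and 8.59 degrees, less where a joint would pass 70% of its speed; a pose out of reach is approached as far as the arm can. A call with a gripper value outside its range is refused whole. The fingers move at their own pace and stop on an object; the grip force is fixed at half the most. Time passes only in rows, so rows that repeat a pose let the fingers close, or fill a call up. It gives the time, the measured TCP pose, the force and the opening at its end, in the units of the state.
- readout.read_state(): the state, without advancing time (a new reading comes with each control period).
- imaging.get_image(name): name is "side" or "top"; returns (picture, depth): 384x512x3 uint8, blue, green, red; 384x512 float32, mm along the optical axis (not along the pixel's ray), 0 where there is no reading.
- imaging.camera_info(name): a dict with "vfov" (degrees; the focal length in pixels is half the picture's height over the tangent of half this angle, whatever the lens; pixels are square), "cx", "cy" (the principal point, pixels), "eye" and "rotation" of the camera in the world. Camera axes: x right, y down, z forward; pixel columns grow to the right and rows downward; lengths in mm; the calibration is good to about 2 mm. A picture is of the moment at which its call begins. camera_info takes no time and is no camera call.
- arm.job_done(): hands the job in, once; it reports no verdict.
The state is a dict: "clock": time; "joints": joint angles; "joint_vel": joint speeds; "joint_efforts": joint torques, N m; "position": TCP position; "ee_rot": TCP orientation; "contact_force": force on the tool from outside, world axes, zero at the start; "wrist_torque": the same for the moment, N m; "gripper_width": finger opening in mm.
Only numpy, scipy, OpenCV 4.12 (cv2) and the standard library are available. Lean on these libraries where they do the work, as an engineer would, in place of code of your own. Each camera call takes 0.05 s, during which the arm holds its last target. There are 200 camera calls.

TASK

We are brushing down the bench: first put the three small pine offcuts that lie on it into the scrap bin, then pick up the wooden tool tote and hold it level and still a good hand's breadth (about 10 cm) above the bench so that I can sweep under it. Keep it level as you lift, with the jar and the glue bottle staying upright inside, and leave the tape measure, block plane, bench brush, sanding block and mug where they are. Finish while still holding the tote in the air: do not set it down or let go.

Things in the scene. Friction and masses are not known exactly. Their poses are not given: they have to be found in the camera images.
- tote: Open plywood tool tote, 280 long (x) x 150 wide (y), 6 mm walls; long sides 70 high, end boards (at x = -137 and +137) tapering up to 185 high and joined by a round dowel handle. A 56 high partition at x = 0 parts jar and glue bottle. 0.4 kg empty. Loose on the bench, left or right of the middle, x within 35 degrees of the world x axis. Origin: centre of its underside; z up.
- tote_grip (a point): Middle of the tote's dowel handle, on its axis: a round bar of 22 mm diameter along the tote's x, 160 mm above its underside, free all round, 268 mm clear between the end boards. Axes as the tote's. The loaded tote (about 0.8 kg) hangs level when held about 20 mm from here towards the jar's end.
- jar: Glass jar of screws with a steel lid, 66 mm diameter, 84 high, 0.26 to 0.42 kg, loose in one compartment of the tote (either end). Its origin is the centre of its underside; z points up as it stands. 
- glue: White glue bottle with an orange nozzle, 50 mm diameter, 104 high, 0.1 kg, loose in the tote's other compartment. Its origin is the centre of its underside; z points up as it stands. 
- bin: Scrap bin: square open grey plastic tub, 220 x 220 outside (234 over the rim), 120 high, 6 mm walls and floor, fixed to the bench; two thin waste strips already lie on its floor. Its origin is the centre of its underside, its x and y axes run along its sides.
- offcut_block: Pine offcut: square block 60 long (x) x 38 x 38 high, 40 g. Its origin is the centre of its underside; z points up as it stands. 
- offcut_mitre: Pine offcut, mitred: 44 wide (y) and 24 high, 70 long (x) on its -y side and 45 on its +y side, slanted at its +x end, 30 g. The two sides square to y are parallel. Its origin is at the underside, 35 mm from the square -x end, midway between the two parallel sides; z up.
- offcut_tenon: Pine offcut with a stub tenon: body 46 long (x, from -35 to +11) x 45 wide (y), and a tongue 22 wide from x = +11 to +35, all 26 high, 30 g. Its origin is at the underside, on its middle line; z up.
- table: The wooden bench top, level at height 0.
- tape: Bystander: tape measure lying on its side, 70 x 64 x 37 high, black with a yellow disc, among the offcuts. Its origin is the centre of its underside; z points up as it stands. 
- plane: Bystander: steel block plane, 165 x 50 x 55 high; far side of the bench. Its origin is the centre of its underside; z points up as it stands. 
- mug: Bystander: blue mug, 80 mm diameter, 92 high; far side of the bench. Its origin is the centre of its underside; z points up as it stands. 
- brush: Bystander: bench brush lying on its side, 290 long x 82 x 36 high, far side of the bench. Its origin is at bench height, at the middle of its length.
- sanding_block: Bystander: cork sanding block, 112 x 64 x 30 high, on the near side, in front of the robot. Its origin is the centre of its underside; z points up as it stands. 
Things that resemble listed ones, but are neither listed nor needed, are in the scene too. Leave any purple look-alike of the offcut_block alone. What is shaped like the offcut_mitre but pink is not meant.

How it is judged (in metres and radians):
On the way, in this order (a step that is already met when the one before it is completed fails the run):
1. the three offcuts lie in the scrap bin, let go, while the tote still stands on the bench (x of offcut_block in the frame of bin between -0.106 and 0.106 m and y of offcut_block in the frame of bin between -0.106 and 0.106 m and z of offcut_block in the frame of bin between 0 and 0.105 m and contact force between each of offcut_block, offcut_mitre, offcut_tenon and the fingers below 0.1 N and x of offcut_mitre in the frame of bin between -0.106 and 0.106 m and y of offcut_mitre in the frame of bin between -0.106 and 0.106 m and z of offcut_mitre in the frame of bin between 0 and 0.105 m and x of offcut_tenon in the frame of bin between -0.106 and 0.106 m and y of offcut_tenon in the frame of bin between -0.106 and 0.106 m and z of offcut_tenon in the frame of bin between 0 and 0.105 m and height (world z) of tote below 0.03 m), for 0.2 s.
2. the tote is held in the air, level, its underside more than 7 cm above the bench (height (world z) of tote above 0.07 m and angle between tote's own z axis and vertical below 0.1 rad and contact force between tote and the fingers above 1 N), for 0.4 s.
At the end, for the whole second after the job is handed in: The tote is held by the robot's fingers, touching neither bench nor bin nor bystanders, its underside more than 70 mm above the bench, within 0.10 rad of level and still (under 20 mm/s and 0.1 rad/s); jar and glue bottle stand inside it; all three offcuts lie inside the bin below its rim (all of step 2 and linear speed of tote below 0.02 m/s and angular speed of tote below 0.1 rad/s and contact force between tote and table below 0.1 N and contact force between tote and bin below 0.1 N and contact force between tote and tape below 0.1 N and contact force between tote and plane below 0.1 N and contact force between tote and mug below 0.1 N and contact force between tote and brush below 0.1 N and contact force between tote and sanding_block below 0.1 N and x of jar in the frame of tote between -0.125 and 0.125 m and y of jar in the frame of tote between -0.06 and 0.06 m and z of each of jar, glue in the frame of tote below 0.03 m and angle between each of jar, glue's own z axis and vertical below 0.35 rad and x of glue in the frame of tote between -0.125 and 0.125 m and y of glue in the frame of tote between -0.06 and 0.06 m and x of offcut_block in the frame of bin between -0.106 and 0.106 m and y of offcut_block in the frame of bin between -0.106 and 0.106 m and z of offcut_block in the frame of bin between 0 and 0.105 m and contact force between each of offcut_block, offcut_mitre, offcut_tenon and the fingers below 0.1 N and x of offcut_mitre in the frame of bin between -0.106 and 0.106 m and y of offcut_mitre in the frame of bin between -0.106 and 0.106 m and z of offcut_mitre in the frame of bin between 0 and 0.105 m and x of offcut_tenon in the frame of bin between -0.106 and 0.106 m and y of offcut_tenon in the frame of bin between -0.106 and 0.106 m and z of offcut_tenon in the frame of bin between 0 and 0.105 m); the arm keeps its last pose, push and grip.
It fails at once if the tote is tipped more than 0.30 rad from level (angle between tote's own z axis and vertical above 0.3 rad).
It fails at once if the jar or the glue bottle falls over or out (angle between any of jar, glue's own z axis and vertical above 0.6 rad).
It fails at once if a bystander (tape, plane, mug, brush, sanding block) is moved more than 40 mm (distance of any of tape, plane, mug, brush, sanding_block from where it was at the start of the episode above 0.04 m).
It also fails if it takes over 69 s, if anything falls off the work surface, if the arm or the gripper's body presses on something with over 40 N, if the wrist force passes 120 N, or if a joint passes its speed limit or range.

## Working session

There is one attempt and no reset: what is moved stays moved. The work goes in short steps, Python scripts to look and compute and a tool call to move; the robot and the scene stay as the last step left them, time stands still between calls to the robot, and variables do not carry over. Pictures are saved under pics/ and viewed, about 8 in all and at most 12, crops included, and the job is handed in when it is done.

Besides the shell and the picture viewer there is one more tool, called after "Request:" by a JSON object that holds its "method" and its "body", one argument or row to a line. arm_command: Moves the arm, as the interface text tells. Its arguments: {"type":"object","properties":{"increments":{"type":"array","items":{"type":"array"}}},"required":["increments"]}

```bash
mkdir -p pics; cat > h.py <<'E'
import numpy as np,cv2
from bench import readout,imaging,arm
def grab(n):
    p,d=imaging.get_image(n); c=imaging.camera_info(n)
    f=p.shape[0]/2/np.tan(np.radians(c["vfov"])/2)
    v,u=np.mgrid[:p.shape[0],:p.shape[1]]
    P=np.stack([(u-c["cx"])/f*d,(v-c["cy"])/f*d,d],-1)@np.array(c["rotation"]).T+np.array(c["eye"])
    P[d==0]=np.nan
    return p,d,P
E
python3 - <<'E'
from h import *
for n in("top","side"):
    p,d,P=grab(n); np.savez(f"/tmp/{n}0.npz",p=p,P=P)
    cv2.imwrite(f"pics/{n}0.png",cv2.resize(p,(800,600)))
    print(imaging.camera_info(n))
    if n=="top":print(P[200,250],P[50,50])
print(readout.read_state())
E
```

```text
Traceback (most recent call last):
  File "h.py", line 7, in grab
    P=np.stack([(u-c["cx"])/f*d,(v-c["cy"])/f*d,d],-1)@np.array(c["rotation"]).T+np.array(c["eye"])
      ~~~~~~~~~~~~~~~~~~~~~~~~~~~~~~~~~~~~~~~~~~~~~~~~^~~~~~~~~~~~~~~~~~~~~~~~~~
ValueError: matmul: Input operand 1 has a mismatch in its core dimension 0, with gufunc signature (n?,k),(k,m?)->(n?,m?) (size 4 is different from 3)
```

Rotation is a quaternion.

```bash
sed -i 's/np.array(c\["rotation"\]).T/Rotation.from_quat(c["rotation"]).as_matrix().T/; 1a from scipy.spatial.transform import Rotation' h.py
python3 - <<'E'
from h import *
for n in("top","side"):
    p,d,P=grab(n); np.savez(f"/tmp/{n}0.npz",p=p,P=P)
    cv2.imwrite(f"pics/{n}0.png",cv2.resize(p,(800,600)))
    print(imaging.camera_info(n))
    if n=="top":print(P[200,250],P[50,50])
print(readout.read_state())
E
```

```text
{'vfov': 57.40783396878544, 'cx': 255.36508292656032, 'cy': 190.23166249007883, 'eye': array([ 385.80078612,    6.81670192, 1021.36196684]), 'rotation': array([ 0.70557687, -0.70209503,  0.06915226, -0.06664697])}
[554.89406048  19.31198282   2.25012904] [1040.56205712  665.71410268   -1.20154182]
{'vfov': 46.55429951271573, 'cx': 249.86012709192178, 'cy': 183.37091538686727, 'eye': array([  28.27309622, -587.47205417,  794.84797299]), 'rotation': array([ 0.84567801, -0.32855074,  0.14793958, -0.39369658])}
{'clock': 0.15, 'joints': array([ 1.49260252e+00,  3.85372979e-01,  6.95219470e-03, -3.51654105e-04,
       -1.19399018e+00, -2.58611539e-01]), 'joint_vel': array([ 0.00141288, -0.00208706,  0.0056321 ,  0.00229469, -0.00062226,
        0.00136587]), 'joint_efforts': array([ 6.85083669e-04, -3.92678940e+01,  1.88580948e+01,  4.18850228e+00,
       -3.40730978e-03,  5.48191679e-07]), 'position': array([206.38033835, 589.48450356, 230.4819915 ]), 'ee_rot': array([-0.69703228,  0.11914074,  0.69715962,  0.11798284]), 'contact_force': array([-1.2491395 , -0.42023986,  0.11486822]), 'wrist_torque': array([0.00709184, 0.02141047, 0.01297926]), 'gripper_width': 85.44331068546317}
```

View pics/top0.png

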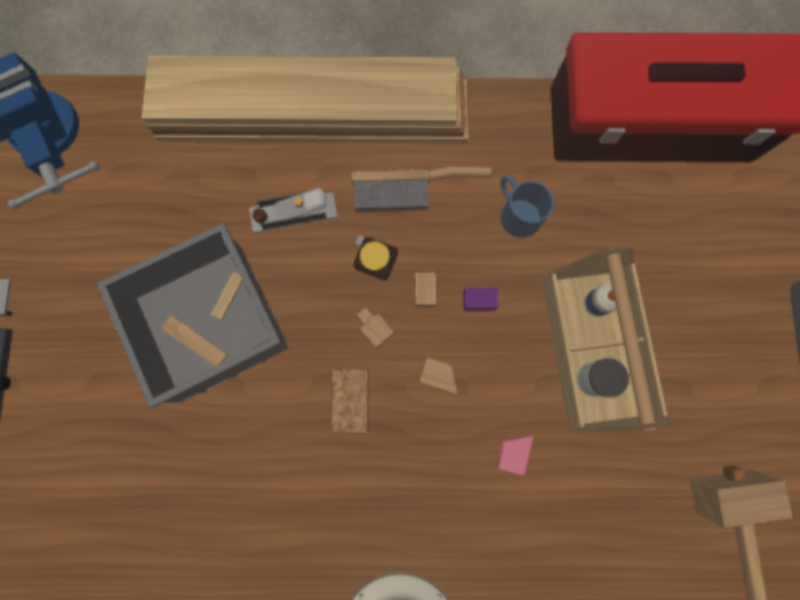

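View pics/side0.png

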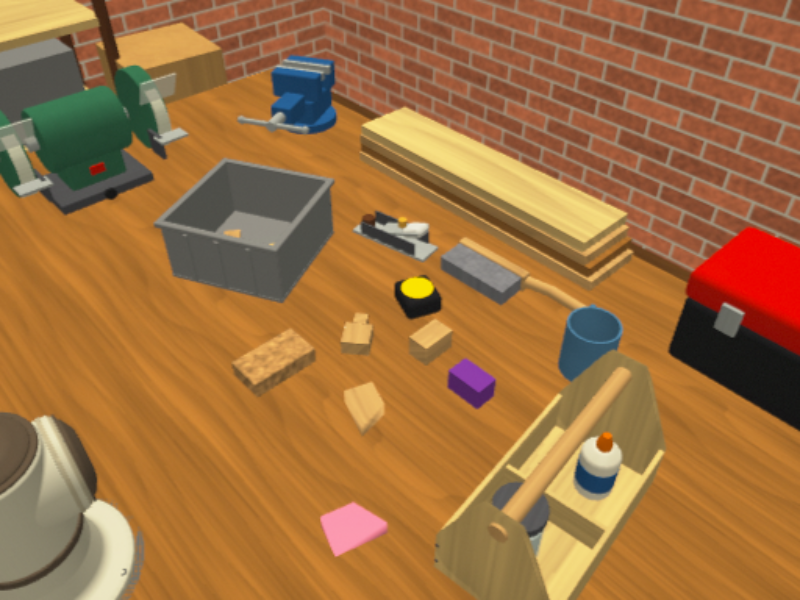

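The top view (800x600) shows these candidates:
- **Block:** pine (425,289). The look-alike is purple (480,299).
- **Mitre:** pine (438,375). The look-alike is pink (516,455).
- **Tenon:** (376,327).
- **Not wanted:** cork sanding block (350,400), tape (375,257), and two strips in the bin at (227,296) and (194,341).
- **Bin and tote:** bin (192,315). Tote (606,340), with the jar at its near end (606,378) and the glue at its far end.

I choose the three pine pieces and check them in a close crop while measuring.

```bash
python3 - <<'E'
from h import *
z=np.load("/tmp/top0.npz");p,P=z["p"],z["P"]
s=0.64
def meas(name,u,v,r,zl,zh):
    u,v=int(u*s),int(v*s);sl=np.s_[v-r:v+r,u-r:u+r]
    Q=P[sl];m=((Q[...,2]>zl)&(Q[...,2]<zh)).astype(np.uint8)
    n,l,st,c=cv2.connectedComponentsWithStats(m)
    k=1+np.argmax(st[1:,4]);q=Q[l==k]
    R=cv2.minAreaRect(q[:,:2].astype(np.float32));B=cv2.boxPoints(R)
    print(name,len(q),"z",np.round(np.nanmedian(q[:,2]),1),"c",np.round(R[0],1),np.round(R[1],1),round(R[2],1),"mean",np.round(q[:,:2].mean(0),1));print(np.round(B,0).tolist())
    h=cv2.convexHull(q[:,:2].astype(np.float32));print("  hull",np.round(cv2.approxPolyDP(h,5,True)[:,0]).tolist())
meas("block",425,289,18,31,50);meas("tenon",376,327,18,20,34);meas("mitre",438,375,20,18,32)
meas("purple",480,299,18,15,60);meas("tape",375,257,20,20,60);meas("sand",350,400,30,20,60)
meas("bin",192,315,75,105,135);meas("tote handle",630,340,75,150,185);meas("tote top",606,340,75,60,76)
c=p[130:270,190:350];cv2.imwrite("pics/crop.png",cv2.resize(c,None,fx=4.5,fy=4,interpolation=cv2.INTER_CUBIC))
E
```

```text
block 270 z 38.7 c [594.7 -44. ] [60.7 37.3] 2.7 mean [593.4 -43.9]
[[563.0, -27.0], [565.0, -64.0], [626.0, -61.0], [624.0, -24.0]]
  hull [[626.0, -59.0], [622.0, -27.0], [565.0, -30.0], [567.0, -64.0]]
tenon 319 z 26.7 c [527.4  52.3] [69.7 45.1] 40.6 mean [523.3  48.9]
[[486.0, 47.0], [516.0, 12.0], [569.0, 58.0], [539.0, 92.0]]
  hull [[559.0, 68.0], [547.0, 82.0], [521.0, 76.0], [488.0, 47.0], [519.0, 16.0], [548.0, 42.0]]
mitre 326 z 24.8 c [437.2 -73.7] [69.3 44.1] 71.0 mean [437.3 -68. ]
[[405.0, -99.0], [447.0, -114.0], [469.0, -48.0], [428.0, -34.0]]
  hull [[468.0, -50.0], [429.0, -35.0], [407.0, -100.0], [454.0, -89.0]]
purple 327 z 38.5 c [ 577.5 -146.1] [59.7 38.6] 89.9 mean [ 576.1 -145.4]
[[558.0, -176.0], [597.0, -176.0], [597.0, -116.0], [558.0, -116.0]]
  hull [[595.0, -117.0], [559.0, -117.0], [560.0, -176.0], [596.0, -176.0]]
tape 520 z 36.8 c [656.5  52.4] [79.1 64.2] 70.3 mean [652.9  48.4]
[[613.0, 26.0], [673.0, 4.0], [700.0, 79.0], [640.0, 100.0]]
  hull [[692.0, 79.0], [637.0, 87.0], [617.0, 37.0], [619.0, 25.0], [668.0, 8.0], [692.0, 58.0]]
sand 952 z 30.
[... 178 characters left out ...]
0, 59.0]]
bin 2017 z 119.9 c [534.3 356.8] [234.6 234.8] 27.5 mean [532.5 364.1]
[[376.0, 407.0], [485.0, 198.0], [693.0, 307.0], [584.0, 515.0]]
  hull [[689.0, 306.0], [583.0, 512.0], [380.0, 405.0], [485.0, 201.0]]
tote handle 1230 z 169.8 c [ 490.4 -358.7] [284.1  77.1] 7.7 mean [ 490.4 -356.2]
[[344.0, -339.0], [355.0, -416.0], [636.0, -378.0], [626.0, -302.0]]
  hull [[634.0, -372.0], [625.0, -302.0], [351.0, -339.0], [349.0, -376.0], [361.0, -408.0], [630.0, -379.0]]
tote top 407 z 69.6 c [ 502.  -430.3] [268.6  17.7] 9.3 mean [ 498.2 -430.5]
[[368.0, -443.0], [371.0, -461.0], [636.0, -417.0], [633.0, -400.0]]
  hull [[633.0, -400.0], [368.0, -444.0], [374.0, -452.0], [631.0, -418.0]]
```

View pics/crop.png

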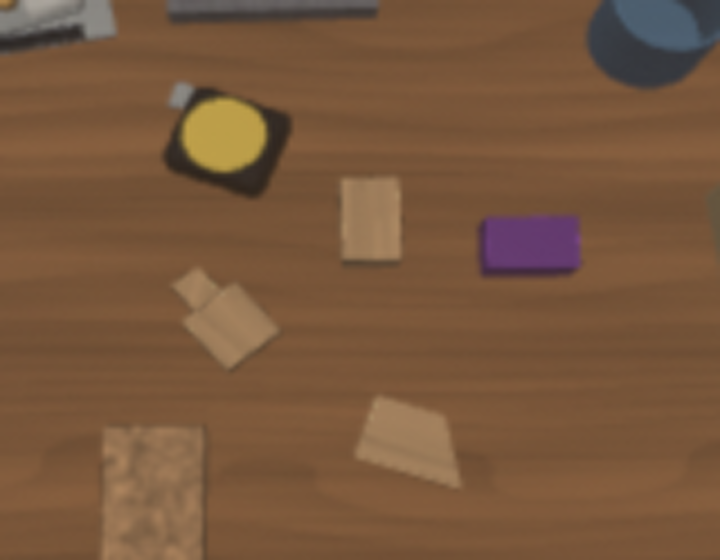

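The crop confirms all three pine pieces, and their sizes match the listing (60.7x37.3, 69.7x45.1, 69.3x44.1; heights 38.7/26.7/24.8). The jaws currently lie at azimuth 70.7°.

Planned grasps:
- **Block:** (594,-44), jaws at 92.7°.
- **Tenon body:** (518,44.5), jaws at 130.6°.
- **Mitre:** (439,-69), jaws at 160.5°.

I start with the block.

Request:
{"method": "arm_command", "body": {
  "increments": [
    [[0,0,5],[26,-42,0],0],
    [[0,0,10],[52,-84,0],0],
    [[0,0,16],[78,-126,0],0],
    [[0,0,22],[104,-168,0],0],
    [[0,0,22],[130,-210,0],0]
  ]
}}

```text
clock: 0.65
position: [336.9, 377.5, 230.3]
ee_rot: [-0.707, -0.017, 0.707, -0.018]
contact_force: [1.1, 0.1, 0.2]
gripper_width: 85.7
```

Request:
{"method": "arm_command", "body": {
  "increments": [
    [[0,0,0],[26,-42,0],0],
    [[0,0,0],[52,-84,0],0],
    [[0,0,0],[78,-126,0],0],
    [[0,0,0],[104,-168,0],0],
    [[0,0,0],[130,-210,-10],0]
  ]
}}

```text
clock: 1.15
position: [468.1, 166.4, 221.6]
ee_rot: [0.708, 0.018, -0.706, 0.018]
contact_force: [1.0, 1.1, 0.4]
gripper_width: 85.4
```

Request:
{"method": "arm_command", "body": {
  "increments": [
    [[0,0,0],[26,-40,-14],0],
    [[0,0,0],[52,-80,-30],0],
    [[0,0,0],[78,-121,-60],0],
    [[0,0,0],[104,-165,-90],0],
    [[0,0,0],[127,-211,-110],0]
  ]
}}

```text
clock: 1.65
position: [585.5, -27.5, 118.9]
ee_rot: [0.707, 0.018, -0.706, 0.018]
contact_force: [1.4, 0.5, 0.9]
gripper_width: 85.6
```

Request:
{"method": "arm_command", "body": {
  "increments": [
    [[0,0,0],[9,-17,-20],0],
    [[0,0,0],[9,-17,-60],0],
    [[0,0,0],[9,-17,-100],0],
    [[0,0,0],[9,-17,-114],0],
    [[0,0,0],[9,-17,-114],0]
  ]
}}

```text
clock: 2.15
position: [592.9, -44.8, 2.8]
ee_rot: [-0.705, -0.017, 0.708, -0.018]
contact_force: [-0.0, -1.2, 0.7]
gripper_width: 85.1
```

Request:
{"method": "arm_command", "body": {
  "increments": [
    [[0,0,0],[0,0,0],1],
    [[0,0,0],[0,0,0],1],
    [[0,0,0],[0,0,0],1],
    [[0,0,0],[0,0,0],1],
    [[0,0,0],[0,0,0],1]
  ]
}}

```text
clock: 2.65
position: [594.3, -44.4, 4.7]
ee_rot: [-0.707, -0.018, 0.707, -0.018]
contact_force: [-0.7, 2.1, 6.6]
gripper_width: 37.2
```

Width 37.2 mm, so the block is held. Next is the bin, at its +u side (570,375).

Request:
{"method": "arm_command", "body": {
  "increments": [
    [[0,0,0],[0,0,45],1],
    [[0,0,0],[0,0,90],1],
    [[0,0,0],[-1,25,133],1],
    [[0,0,0],[-3,60,165],1],
    [[0,0,0],[-6,105,180],1]
  ]
}}

```text
clock: 3.15
position: [589.6, 60.9, 189.1]
ee_rot: [0.709, 0.017, -0.705, 0.017]
contact_force: [1.5, 0.8, -0.7]
gripper_width: 37.0
```

Request:
{"method": "arm_command", "body": {
  "increments": [
    [[0,0,0],[-3,48,5],1],
    [[0,0,0],[-6,96,5],1],
    [[0,0,0],[-9,144,5],1],
    [[0,0,0],[-12,192,5],1],
    [[0,0,0],[-15,240,5],1]
  ]
}}

```text
clock: 3.65
position: [573.8, 302.7, 194.3]
ee_rot: [0.709, 0.018, -0.705, 0.017]
contact_force: [0.5, -0.4, -0.8]
gripper_width: 37.3
```

Request:
{"method": "arm_command", "body": {
  "increments": [
    [[0,0,0],[-2,40,0],1],
    [[0,0,0],[-4,72,-20],1],
    [[0,0,0],[-4,72,-65],1],
    [[0,0,0],[-4,72,-110],1],
    [[0,0,0],[-4,72,-140],1]
  ]
}}

```text
clock: 4.15
position: [567.7, 373.8, 50.6]
ee_rot: [0.708, 0.017, -0.706, 0.018]
contact_force: [-0.3, -0.2, -0.3]
gripper_width: 37.3
```

Request:
{"method": "arm_command", "body": {
  "increments": [
    [[0,0,0],[0,0,0],1],
    [[0,0,0],[0,0,0],0],
    [[0,0,0],[0,0,0],0],
    [[0,0,0],[0,0,0],0],
    [[0,0,0],[0,0,40],0]
  ]
}}

```text
clock: 4.65
position: [565.2, 371.7, 87.0]
ee_rot: [-0.705, -0.014, 0.709, -0.019]
contact_force: [0.6, 0.8, -0.6]
gripper_width: 85.3
```

Request:
{"method": "arm_command", "body": {
  "increments": [
    [[0,0,0],[0,0,48],0],
    [[0,0,0],[0,0,90],0],
    [[0,0,8],[-6,-40,105],0],
    [[0,0,16],[-12,-88,105],0],
    [[0,0,24],[-19,-136,105],0]
  ]
}}

```text
clock: 5.15
position: [546.5, 235.0, 194.9]
ee_rot: [0.688, 0.164, -0.687, 0.168]
contact_force: [0.7, -0.9, -0.9]
gripper_width: 85.3
```

Request:
{"method": "arm_command", "body": {
  "increments": [
    [[0,0,7],[-7,-48,0],0],
    [[0,0,14],[-14,-96,0],0],
    [[0,0,14],[-21,-144,-10],0],
    [[0,0,14],[-28,-190,-40],0],
    [[0,0,14],[-28,-190,-70],0]
  ]
}}

```text
clock: 5.65
position: [518.8, 41.8, 127.7]
ee_rot: [0.666, 0.245, -0.66, 0.249]
contact_force: [0.4, 0.8, -0.4]
gripper_width: 85.2
```

Request:
{"method": "arm_command", "body": {
  "increments": [
    [[0,0,0],[0,3,-40],0],
    [[0,0,0],[0,3,-80],0],
    [[0,0,0],[0,3,-115],0],
    [[0,0,0],[0,3,-127],0],
    [[0,0,0],[0,3,-127],0]
  ]
}}

```text
clock: 6.15
position: [518.7, 44.7, 0.4]
ee_rot: [0.665, 0.245, -0.66, 0.249]
contact_force: [-1.0, -0.9, 0.3]
gripper_width: 85.4
```

Request:
{"method": "arm_command", "body": {
  "increments": [
    [[0,0,0],[0,0,0],1],
    [[0,0,0],[0,0,0],1],
    [[0,0,0],[0,0,0],1],
    [[0,0,0],[0,0,0],1],
    [[0,0,0],[0,0,0],1]
  ]
}}

```text
clock: 6.65
position: [520.2, 45.3, 2.4]
ee_rot: [0.667, 0.245, -0.659, 0.249]
contact_force: [-1.0, 0.3, 6.8]
gripper_width: 44.0
```

Width 44, so the tenon is held. It goes to the -u side of the bin (498,338).

Request:
{"method": "arm_command", "body": {
  "increments": [
    [[0,0,0],[0,0,45],1],
    [[0,0,0],[0,0,90],1],
    [[0,0,0],[-2,25,133],1],
    [[0,0,0],[-4,60,165],1],
    [[0,0,0],[-8,105,185],1]
  ]
}}

```text
clock: 7.15
position: [513.0, 151.0, 191.7]
ee_rot: [0.669, 0.244, -0.656, 0.248]
contact_force: [2.0, 0.7, -1.0]
gripper_width: 43.6
```

Request:
{"method": "arm_command", "body": {
  "increments": [
    [[0,0,0],[-4,48,5],1],
    [[0,0,0],[-8,96,5],1],
    [[0,0,0],[-12,144,5],1],
    [[0,0,0],[-14,185,5],1],
    [[0,0,0],[-14,187,-10],1]
  ]
}}

```text
clock: 7.65
position: [499.7, 343.6, 184.1]
ee_rot: [0.671, 0.247, -0.653, 0.249]
contact_force: [-0.5, -1.0, -0.1]
gripper_width: 44.2
```

Request:
{"method": "arm_command", "body": {
  "increments": [
    [[0,0,0],[-2,-5,-40],1],
    [[0,0,0],[-2,-5,-80],1],
    [[0,0,0],[-2,-5,-120],1],
    [[0,0,0],[-2,-5,-138],1],
    [[0,0,0],[-2,-5,-138],1]
  ]
}}

```text
clock: 8.15
position: [496.0, 336.9, 43.3]
ee_rot: [0.669, 0.246, -0.656, 0.25]
contact_force: [-0.7, -0.7, 0.2]
gripper_width: 43.9
```

Request:
{"method": "arm_command", "body": {
  "increments": [
    [[0,0,0],[0,0,0],0],
    [[0,0,0],[0,0,0],0],
    [[0,0,0],[0,0,0],0],
    [[0,0,0],[0,0,40],0],
    [[0,0,0],[0,0,85],0]
  ]
}}

```text
clock: 8.65
position: [495.4, 336.2, 128.8]
ee_rot: [0.668, 0.246, -0.656, 0.25]
contact_force: [0.4, 1.4, 0.1]
gripper_width: 85.7
```

Request:
{"method": "arm_command", "body": {
  "increments": [
    [[0,0,0],[0,0,45],0],
    [[0,0,8],[-5,-35,60],0],
    [[0,0,16],[-11,-83,60],0],
    [[0,0,24],[-17,-131,60],0],
    [[0,0,30],[-22,-179,60],0]
  ]
}}

```text
clock: 9.15
position: [473.0, 155.8, 190.4]
ee_rot: [0.582, 0.412, -0.567, 0.413]
contact_force: [0.4, -0.9, -0.2]
gripper_width: 85.4
```

Request:
{"method": "arm_command", "body": {
  "increments": [
    [[0,0,0],[-7,-48,0],0],
    [[0,0,0],[-14,-96,0],0],
    [[0,0,0],[-21,-144,0],0],
    [[0,0,0],[-28,-192,-5],0],
    [[0,0,0],[-34,-225,-35],0]
  ]
}}

```text
clock: 9.65
position: [441.4, -71.2, 159.4]
ee_rot: [0.585, 0.41, -0.563, 0.415]
contact_force: [1.9, 0.1, 0.1]
gripper_width: 85.1
```

Request:
{"method": "arm_command", "body": {
  "increments": [
    [[0,0,0],[0,0,-40],0],
    [[0,0,0],[0,0,-80],0],
    [[0,0,0],[0,0,-80],0],
    [[0,0,0],[0,0,-80],0],
    [[0,0,0],[0,0,-80],0]
  ]
}}

```text
clock: 10.15
position: [443.4, -70.7, 81.7]
ee_rot: [0.586, 0.409, -0.562, 0.416]
contact_force: [-0.1, -0.4, -0.4]
gripper_width: 85.2
```

Request:
{"method": "arm_command", "body": {
  "increments": [
    [[0,0,0],[-4,2,-35],0],
    [[0,0,0],[-4,2,-70],0],
    [[0,0,0],[-4,2,-82],0],
    [[0,0,0],[-4,2,-82],0],
    [[0,0,0],[-4,2,-82],0]
  ]
}}

```text
clock: 10.65
position: [441.2, -68.1, 1.3]
ee_rot: [0.587, 0.409, -0.56, 0.417]
contact_force: [-0.2, 0.3, 0.3]
gripper_width: 85.5
```

Request:
{"method": "arm_command", "body": {
  "increments": [
    [[0,0,0],[0,0,0],1],
    [[0,0,0],[0,0,0],1],
    [[0,0,0],[0,0,0],1],
    [[0,0,0],[0,0,0],1],
    [[0,0,0],[0,0,0],1]
  ]
}}

```text
clock: 11.15
position: [442.1, -68.0, 2.7]
ee_rot: [0.588, 0.409, -0.559, 0.418]
contact_force: [-0.9, 0.4, 9.8]
gripper_width: 42.8
```

Request:
{"method": "arm_command", "body": {
  "increments": [
    [[0,0,0],[0,0,45],1],
    [[0,0,0],[0,0,90],1],
    [[0,0,0],[5,25,133],1],
    [[0,0,0],[14,60,165],1],
    [[0,0,0],[25,103,185],1]
  ]
}}

```text
clock: 11.65
position: [467.8, 35.7, 191.3]
ee_rot: [0.59, 0.407, -0.558, 0.418]
contact_force: [1.8, 0.7, -0.2]
gripper_width: 42.7
```

Request:
{"method": "arm_command", "body": {
  "increments": [
    [[0,0,0],[13,46,5],1],
    [[0,0,0],[26,92,5],1],
    [[0,0,0],[39,138,5],1],
    [[0,0,0],[52,184,5],1],
    [[0,0,0],[65,230,5],1]
  ]
}}

```text
clock: 12.15
position: [532.7, 267.4, 196.6]
ee_rot: [0.59, 0.408, -0.558, 0.418]
contact_force: [0.8, -0.0, 0.5]
gripper_width: 42.8
```

Request:
{"method": "arm_command", "body": {
  "increments": [
    [[0,0,0],[10,45,0],1],
    [[0,0,0],[12,68,-30],1],
    [[0,0,0],[12,68,-75],1],
    [[0,0,0],[12,68,-118],1],
    [[0,0,0],[12,68,-120],1]
  ]
}}

```text
clock: 12.65
position: [540.7, 332.3, 70.0]
ee_rot: [0.585, 0.407, -0.563, 0.418]
contact_force: [-1.1, -1.9, -0.5]
gripper_width: 42.8
```

Request:
{"method": "arm_command", "body": {
  "increments": [
    [[0,0,0],[0,0,0],1],
    [[0,0,0],[0,0,0],0],
    [[0,0,0],[0,0,0],0],
    [[0,0,0],[0,0,0],0],
    [[0,0,0],[0,0,0],0]
  ]
}}

```text
clock: 13.15
position: [541.3, 332.7, 71.6]
ee_rot: [0.586, 0.407, -0.562, 0.418]
contact_force: [-0.0, -0.1, -0.2]
gripper_width: 85.4
```

Request:
{"method": "arm_command", "body": {
  "increments": [
    [[0,0,0],[0,0,45],0],
    [[0,0,0],[0,0,90],0],
    [[0,0,-8],[0,0,135],0],
    [[0,0,-16],[0,-40,165],0],
    [[0,0,-24],[0,-85,180],0]
  ]
}}

```text
clock: 13.65
position: [542.4, 248.5, 256.0]
ee_rot: [0.661, 0.276, -0.634, 0.29]
contact_force: [1.0, -0.2, 0.1]
gripper_width: 85.2
```

```bash
python3 - <<'E'
from h import *
p,d,P=grab("top");np.savez("/tmp/top1.npz",p=p,P=P)
cv2.imwrite("pics/top1.png",cv2.resize(p,(800,600)))
# tote handle: profile across tote height bands
yaw=np.radians(8.5)
x,y,z=P[...,0],P[...,1],P[...,2]
m=(z>155)&(z<180)&(x>395)&(x<590)&(y<-250)&(y>-450)
q=np.stack([x[m],y[m]],1)
for a in range(400,590,30):
    s=q[(q[:,0]>=a)&(q[:,0]<a+30)];print(a,len(s),s.mean(0).round(1),s[:,1].min().round(),s[:,1].max().round())
c=np.polyfit(q[:,0],q[:,1],1);print(c,np.degrees(np.arctan(c[0])),z[m].max(),np.median(z[m]))
m=(z>172)&(z<200)&(y<-250)&(y>-450)&(x>300)&(x<680)
print("ends",P[m&(x<400)].mean(0),P[m&(x>590)].mean(0))
m=(z>60)&(z<200)&(y<-250)&(y>-480)&(x>300)&(x<680)
R=cv2.minAreaRect(P[m][:,:2].astype(np.float32));print(R)
s,_,S=grab("side");cv2.imwrite("pics/side1.png",cv2.resize(s,(800,600)));np.savez("/tmp/side1.npz",p=s,P=S)
x,y,z=S[...,0],S[...,1],S[...,2]
m=(z>150)&(z<185)&(x>400)&(x<590)&(y<-250)&(y>-450);q=S[m][:,:2];c=np.polyfit(q[:,0],q[:,1],1);print("side",c,np.polyval(c,490),z[m].max())
E
```

```text
400 129 [ 414.7 -367.1] -383.0 -357.0
430 119 [ 444.5 -363. ] -377.0 -354.0
460 125 [ 474.6 -359.2] -372.0 -350.0
490 115 [ 505.3 -355.1] -368.0 -345.0
520 117 [ 534.9 -351. ] -365.0 -342.0
550 114 [ 565.2 -347.1] -360.0 -338.0
580 37 [ 585.1 -345.2] -359.0 -335.0
[ 1.31765998e-01 -4.21667601e+02] 7.506392189560886 177.2225511359477 169.61585217625822
ends [ 363.03337817 -374.15449701  180.40574667] [ 623.15150003 -339.27081774  180.9394348 ]
((490.33563232421875, -360.25848388671875), (284.390380859375, 153.23741149902344), 7.197455406188965)
side [ 1.32530685e-01 -4.28929450e+02] -363.98941406653785 174.99814662467634
```

View pics/top1.png

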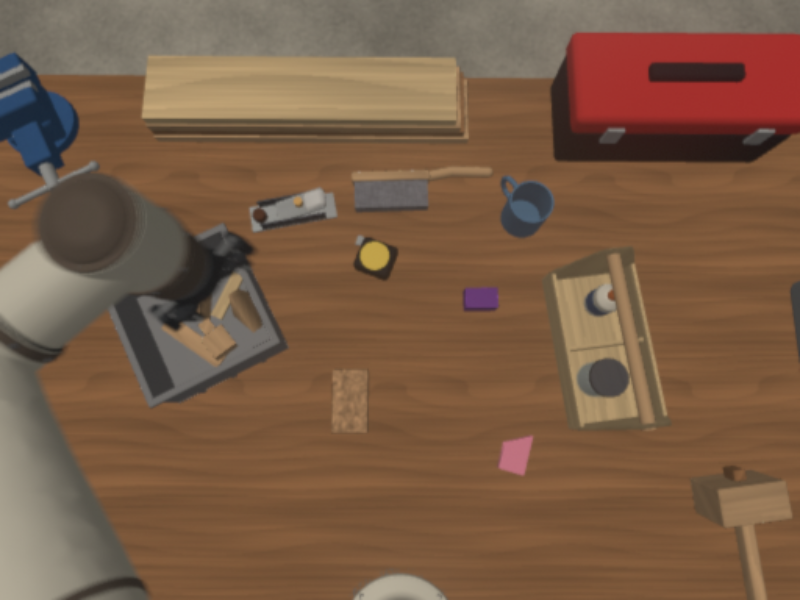

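The bench is clear of pine pieces, and the block and tenon show in the bin at (245,310) and (215,340). The gripper hides the mitre, so I check it once the arm is away. The tote handle axis passes (490,-360) at yaw 7.5°, and the jar is at the low-x end. The grip goes at (470,-363) with jaws at 97.5°, a turn of -39.7°.

Request:
{"method": "arm_command", "body": {
  "increments": [
    [[0,0,-8],[-5,-47,5],0],
    [[0,0,-16],[-11,-94,10],0],
    [[0,0,-24],[-16,-141,10],0],
    [[0,0,-32],[-22,-188,10],0],
    [[0,0,-39.7],[-28,-235,10],0]
  ]
}}

```text
clock: 14.25
position: [513.4, 8.2, 266.7]
ee_rot: [0.716, 0.032, -0.695, 0.055]
contact_force: [1.8, -0.3, -0.2]
gripper_width: 85.5
```

Request:
{"method": "arm_command", "body": {
  "increments": [
    [[0,0,0],[-5,-48,0],0],
    [[0,0,0],[-11,-96,0],0],
    [[0,0,0],[-16,-144,0],0],
    [[0,0,0],[-22,-192,0],0],
    [[0,0,0],[-28,-236,0],0]
  ]
}}

```text
clock: 14.75
position: [485.0, -229.6, 267.0]
ee_rot: [0.716, 0.033, -0.695, 0.055]
contact_force: [0.4, 1.3, -0.4]
gripper_width: 85.3
```

```bash
python3 - <<'E'
from h import *
p,d,P=grab("top")
cv2.imwrite("pics/bin2.png",cv2.resize(p[130:280,50:200],(600,600),interpolation=cv2.INTER_CUBIC))
b=P[130:280,50:200].reshape(-1,3);b=b[np.isfinite(b[:,2])]-[534,357,0]
a=np.radians(27.5);u=b[:,0]*np.cos(a)+b[:,1]*np.sin(a);v=-b[:,0]*np.sin(a)+b[:,1]*np.cos(a)
i=(abs(u)<100)&(abs(v)<100);print("max z inside bin",b[i,2].max())
E
```

```text
max z inside bin 69.40993387573542
```

View pics/bin2.png

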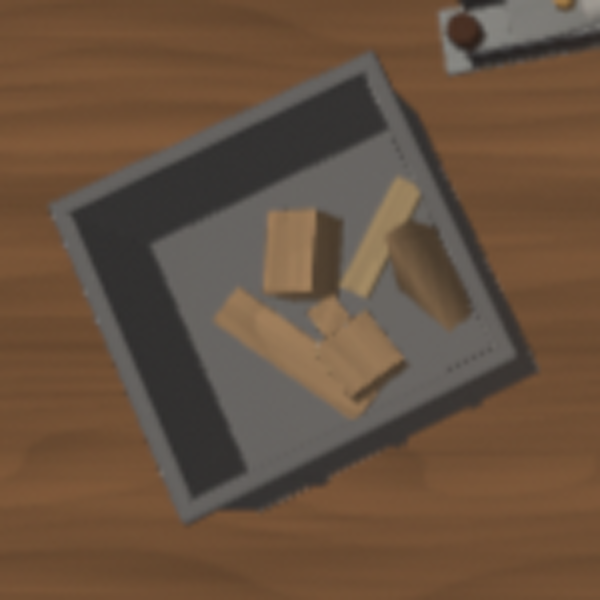

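All three offcuts are inside the bin: the block at (300,252), the tenon at (360,350) and the mitre leaning on the wall at (430,275). The highest point inside the bin is 69 mm, below the rim. Next I straighten a small tool tilt and move over the handle.

Request:
{"method": "arm_command", "body": {
  "increments": [
    [[1.7,1.8,0.4],[-5,-45,0],0],
    [[1.7,1.8,0.4],[-10,-90,0],0],
    [[1.7,1.8,0.4],[-15,-125,0],0],
    [[1.7,1.8,0.4],[-15,-133,0],0],
    [[1.7,1.8,0.4],[-15,-133,0],0]
  ]
}}

```text
clock: 15.3
position: [468.7, -367.9, 266.2]
ee_rot: [-0.705, -0.044, 0.706, -0.045]
contact_force: [0.3, 0.4, -0.2]
gripper_width: 85.5
```

Request:
{"method": "arm_command", "body": {
  "increments": [
    [[0,0,0],[0,0,-30],0],
    [[0,0,0],[0,0,-50],0],
    [[0,0,0],[0,0,-50],0],
    [[0,0,0],[0,0,-50],0],
    [[0,0,0],[0,0,-50],0]
  ]
}}

```text
clock: 15.8
position: [469.8, -367.6, 218.0]
ee_rot: [0.706, 0.043, -0.705, 0.046]
contact_force: [-0.7, 0.1, 0.3]
gripper_width: 85.4
```

Request:
{"method": "arm_command", "body": {
  "increments": [
    [[0,0,0],[0,5,-20],0],
    [[0,0,0],[0,5,-45],0],
    [[0,0,0],[0,5,-70],0],
    [[0,0,0],[0,5,-78],0],
    [[0,0,0],[0,5,-78],0]
  ]
}}

```text
clock: 16.3
position: [469.9, -362.5, 140.0]
ee_rot: [-0.706, -0.044, 0.706, -0.046]
contact_force: [0.3, -0.0, -1.0]
gripper_width: 85.6
```

Request:
{"method": "arm_command", "body": {
  "increments": [
    [[0,0,0],[0,0,0],0.5],
    [[0,0,0],[0,0,0],0.6],
    [[0,0,0],[0,0,0],0.7],
    [[0,0,0],[0,0,0],0.8],
    [[0,0,0],[0,0,0],1]
  ]
}}

```text
clock: 16.8
position: [470.3, -363.0, 140.8]
ee_rot: [0.706, 0.043, -0.705, 0.046]
contact_force: [0.2, -0.6, 2.4]
gripper_width: 20.4
```

Request:
{"method": "arm_command", "body": {
  "increments": [
    [[0,0,0],[0,0,0],1],
    [[0,0,0],[0,0,0],1],
    [[0,0,0],[0,0,0],1],
    [[0,0,0],[0,0,0],1],
    [[0,0,0],[0,0,0],1]
  ]
}}

```text
clock: 17.3
position: [470.2, -363.0, 140.7]
ee_rot: [0.706, 0.043, -0.705, 0.046]
contact_force: [-0.3, -0.2, 0.6]
gripper_width: 20.7
```

Width 20.7 mm, so the handle is held. I lift 15 mm slowly first and check.

Request:
{"method": "arm_command", "body": {
  "increments": [
    [[0,0,0],[0,0,3],1],
    [[0,0,0],[0,0,6],1],
    [[0,0,0],[0,0,9],1],
    [[0,0,0],[0,0,12],1],
    [[0,0,0],[0,0,15],1]
  ]
}}

```text
clock: 17.8
position: [470.0, -362.9, 155.5]
ee_rot: [0.706, 0.043, -0.706, 0.046]
contact_force: [0.0, -0.4, -8.0]
gripper_width: 20.1
```

```bash
cat > t.py <<'E'
from h import *
s=readout.read_state();print(s["position"],s["contact_force"],s["wrist_torque"],s["gripper_width"],s["joint_vel"].round(3))
p,d,P=grab("side");
import sys
x,y,z=P[...,0],P[...,1],P[...,2]
m=(z>60)&(x>300)&(x<680)&(y<-250)&(y>-480)
# handle top profile along x, away from gripper
for a in (375,400,425,530,560,590):
    k=m&(x>a)&(x<a+25)&(abs(y-(-422+.1318*x))<25)&(z<275)
    print(a,k.sum(),np.percentile(z[k],95).round(1) if k.sum() else "")
cv2.imwrite(f"pics/{sys.argv[1]}.png",cv2.resize(p[200:384,260:512],(800,584),interpolation=cv2.INTER_CUBIC))
E
python3 t.py lift1
```

```text
[ 469.98937411 -362.85236717  155.54027063] [ 0.04575866 -0.43026644 -7.95338423] [-0.05143213  0.07915234 -0.02928356] 20.130864999387587 [ 0.001 -0.033  0.042 -0.    -0.07   0.004]
375 201 187.5
400 290 187.1
425 462 256.7
530 82 84.9
560 42 180.4
590 63 184.8
```

The load is 8 N with about 0.08 N m of moment, so the tote is fully off the bench and hanging balanced. I lift to about 105 mm.

Request:
{"method": "arm_command", "body": {
  "increments": [
    [[0,0,0],[0,0,5],1],
    [[0,0,0],[0,0,13],1],
    [[0,0,0],[0,0,23],1],
    [[0,0,0],[0,0,34],1],
    [[0,0,0],[0,0,45],1]
  ]
}}

```text
clock: 18.35
position: [470.5, -363.2, 202.7]
ee_rot: [0.706, 0.043, -0.705, 0.047]
contact_force: [0.4, -0.1, -7.5]
gripper_width: 20.2
```

Request:
{"method": "arm_command", "body": {
  "increments": [
    [[0,0,0],[0,0,11],1],
    [[0,0,0],[0,0,22],1],
    [[0,0,0],[0,0,33],1],
    [[0,0,0],[0,0,41],1],
    [[0,0,0],[0,0,46],1]
  ]
}}

```text
clock: 18.85
position: [470.7, -363.3, 249.8]
ee_rot: [0.707, 0.043, -0.705, 0.047]
contact_force: [0.4, 0.3, -7.2]
gripper_width: 20.3
```

Request:
{"method": "arm_command", "body": {
  "increments": [
    [[0,0,0],[0,0,0],1],
    [[0,0,0],[0,0,0],1],
    [[0,0,0],[0,0,0],1],
    [[0,0,0],[0,0,0],1],
    [[0,0,0],[0,0,0],1]
  ]
}}

```text
clock: 19.35
position: [470.6, -363.2, 249.4]
ee_rot: [0.706, 0.043, -0.705, 0.047]
contact_force: [0.1, 0.7, -8.5]
gripper_width: 20.1
```

```bash
sed -i 's/<275/<400/; s/>60)/>100)/' t.py; python3 t.py lift2; python3 - <<'E'
from h import *
p,d,P=grab("top");x,y,z=P[...,0],P[...,1],P[...,2]
q=P[(z>155)&(z<190)&(x>320)&(x<680)&(y<-380)&(y>-480)];c=np.linalg.lstsq(np.c_[q[:,:2],np.ones(len(q))],q[:,2],rcond=None)[0]
for a in (360,420,480,540,600):
    s=q[(q[:,0]>a)&(q[:,0]<a+40)];print("side rim",a,len(s),np.median(s[:,2]).round(1))
E
```

```text
[ 470.59383168 -363.22649573  249.36449682] [ 0.05820519  0.70691433 -8.4829521 ] [-0.03559431  0.0909201  -0.04480397] 20.081463595566994 [-0.001 -0.004  0.002 -0.    -0.001  0.002]
375 222 280.7
400 257 280.3
425 927 397.8
530 537 186.1
560 79 201.7
590 70 278.5
side rim 360 100 176.6
side rim 420 116 176.1
side rim 480 0 nan
side rim 540 0 nan
side rim 600 0 nan
  return _methods._mean(a, axis=axis, dtype=dtype,
  ret = ret.dtype.type(ret / rcount)
```

View pics/lift2.png

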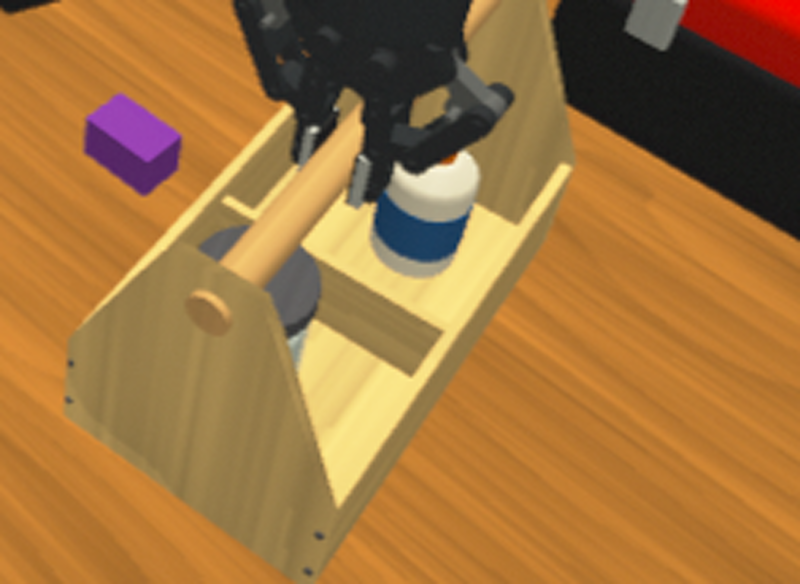

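The tote hangs level and clear. The jar (250,275) and the glue bottle (430,215) stand upright in it. Joint speeds are about 0. I hand the job in.

```bash
python3 -c "
from bench import arm
print(arm.job_done())"
```

```text
the job is handed in; nothing more can be done
None
```

The three pine offcuts are in the scrap bin, and I handed the job in at about 19.5 s with the arm still holding the tote level in the air.

**Bin:** The picture taken before I picked up the tote showed all three offcuts inside, with nothing higher than 69 mm against the 120 mm rim. The mitred piece leans against the bin wall instead of lying flat.

**Tote:** I gripped the handle about 20 mm towards the jar's end and raised it about 108 mm. It did not slip.
- **Load:** about 8.5 N with less than 0.1 N m of moment, so it is off the bench and hanging balanced.
- **Level:** the handle's two ends differ in height by about 2 mm (roughly 0.01 rad). One side rim reads about 1.5 mm below the expected height, which is within calibration error. I could not check the other side rim.
- **Contents:** the jar and the glue bottle stand upright in the last picture.
- **Stillness:** joint speeds were about 0.

**Not checked at the end:** I did not measure the bystanders again after the lift. They looked unmoved after the last offcut was dropped, and the tote went straight up.

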